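# Set the grow-lamp post and tighten its clamp until the torque wrench clicks

## Robot

A 6-joint arm with a two-finger parallel gripper is mounted at the origin on the work surface. World frame = base frame: x ahead of the robot, y to its left, z up, the work surface at z = 0. Lengths are in m, angles in rad, forces in N, time in s.
With the tool pointing down it reaches from about 0.25 to 0.725 m from the base axis. Payload 4 kg.
Tool frame: the origin (TCP) lies on the centre line of the jaws, within the pads' length; the fingertips stand ahead of it and the grasp point (between the pads) lies 11 mm behind it (bot.tip_extent is the z of the fingertips in the tool frame, in m); z points along the fingers, y is the direction in which the jaws open and shut (so a half turn about z gives the same grasp; the last joint's range is limited). The gripper opens to 85 mm and grips with 20 to 120 N. Pads are 22 mm wide; open, the fingers measure 114 mm over their backs; the gripper's body (76 mm by 85 mm) begins 54 mm behind the grasp point. The pads swing forward as they close: fully open they stand 13 mm farther back than shut.
Start: joints at [-1.155, 0.241, 0.005, 1.335, 0, 1.571], TCP at [0.202, -0.457, 0.239] pointing down, gripper open.
Joint ranges: [-2.72, 2.72], [-1.05, 1.87], [-1.09, 1.28], [-1.99, 2.15], [-1.42, 1.44], [-3.14, 3.14]. Speed limits (rad/s): [2.79, 2.79, 3.14, 3.14, 3.14, 3.14].

## Interface

Orientations are given as a unit quaternion [x, y, z, w].
In Python, from workcell import bot gives the robot as it stands.
- The arm moves only by the shell command python3 -m jog 'ROWS'. ROWS is JSON, a list that holds one entry, the list of rows, each a list of 7 numbers: the shift along the world's x, y, z in m, then the turn, a rotation vector about the world's x, y, z in degrees, then the closure in counts, from 0 (fully open) to 255 (shut). In form: [[[tx, ty, tz, ax, ay, az, fingers], ...]]. A call has 1 to 10 rows; each row is the pose to reach, as a shift and turn from the pose commanded when the call began; what a row does not reach only later rows make up. A row lasts 1/12 s, in which the tool goes at most 41.7 mm and 7.16 degrees, less where a joint would pass 70% of its speed; a pose out of reach is approached as far as the arm can. A call with a gripper value outside its range is refused whole. The fingers move at their own pace and stop on an object; the grip force is fixed at half the most. Time passes only in rows, so rows that repeat a pose let the fingers close. It gives the time, the measured TCP pose, the force and the opening at its end, in the units of the state.
- bot.get_obs(): the state, without advancing time (a new reading comes with each control period).
- bot.camera(name): name is "scene" or "top"; returns the picture (384x512x3 uint8, blue, green, red); there is no depth.
- bot.camera_model(name): a dict with "K" (3x3 intrinsics, pixels), "k1" (the pictures are not rectified: a ray, as slopes to the right and down, at radius r is drawn at 1 + k1 r^2 times it, then the intrinsics apply), "T" (4x4, takes a point from camera to world coordinates). Camera axes: x right, y down, z forward; pixel columns grow to the right and rows downward; lengths in m; the calibration is good to about 2 mm. A picture is of the moment at which its call begins. camera_model takes no time and is no camera call.
- bot.job_done(): hands the job in, once; it reports no verdict.
The state is a dict: "clock": time; "joint_pos": joint angles; "joint_vel": joint speeds; "tau": joint torques, N m; "eef_pos": TCP position; "tool_rot": TCP orientation; "ft_force": force on the tool from outside, world axes, zero at the start; "ft_torque": the same for the moment, N m; "grip_width": finger opening in m.
Only numpy, scipy, OpenCV 4.12 (cv2) and the standard library are available. Lean on these libraries where they do the work, as an engineer would, in place of code of your own. Each camera call takes 0.05 s, during which the arm holds its last target. There are 200 camera calls.

## Task

Stand the loose aluminium post in the round socket of the clamp block, fully home, and let go of it. Then tighten the clamp bolt: turn the handle of the torque wrench that sits on the bolt clockwise (seen from above) until its hinge breaks over, stop there without forcing the handle on, and let it go so that it springs straight again. Leave everything else on the bench where it stands.

Things in the scene. Friction and masses are not known exactly. Their poses are not given: they have to be found in the camera images.
- clamp: fixed aluminium clamp block, 80 x 150 x 50 mm high, on the bench. Origin: on the bench directly under the bolt axis (which is vertical); the block reaches from 40 mm on the -y side of it to 110 mm on its +y side, and 40 mm either way in x. z up
- socket (a point): centre of the mouth of the clamp's round socket, in the block's top face 50 mm above the bench, 70 mm from the bolt axis along the clamp's +y. Hole 30 mm wide with a 3 mm chamfer, vertical, 45 mm deep
- post: loose thin aluminium post stub, a plain round rod 26 mm in diameter and 150 mm tall, standing upright on the bench, 0.11 to 0.23 kg. Origin: centre of its foot; z along it, up. Its foot is slightly tapered. In the socket it stands with 2 mm of play all round and its foot ends 5 mm above the bench
- head: steel head of the torque wrench, a 40 mm disc on the bolt, top 90 mm above the bench; turns with the bolt. Origin: on the bolt axis at bench height; x points level along the wrench to its grip. Clockwise (from above) tightens, over some 0.25 to 0.7 rad; where the bolt comes tight is not known beforehand. The bolt stays where it is left
- handle: handle of the torque wrench, round and level, axis 79 mm above the bench. Origin: on its vertical break-over hinge pin, 30 mm from the bolt axis; x points along the handle to its free end. 19 mm steel tube up to 102 mm from the pin, then a black 26 mm rubber grip up to 220 mm, then a 10 mm end cap. In line with the head (x axes parallel) until it breaks over; let go, it springs straight
- cloche: glass bell, 170 mm wide, 204 mm tall, bystander; origin under its centre
- weeder: steel hand weeder with a wooden handle lying on the bench, 280 mm long, 24 mm high, bystander; x along it towards its fork, origin about mid-length
- pot: square slate-grey ceramic pot, 90 x 90 x 85 mm high, bystander; origin under its centre
- cup: round clay pot, 80 mm wide, 75 mm tall, bystander; origin under its centre
- jar: closed jar, 72 mm wide, 100 mm tall, bystander; origin under its centre
- crate: empty slatted plastic flower crate, 300 x 240 x 110 mm high, bystander; origin under its centre
- grip (a point): middle of the rubber grip, on the handle's axis, 160 mm from the pin, 190 mm from the bolt axis. Sideways force here: 2 to 6 N at first, rising steadily to 10 N as the bolt comes tight; then the hinge breaks over clockwise: the handle gives way by 0.09 rad (14 mm) while the force drops to about 3 N, meets the hinge's stop, and the force climbs steeply again: 12 N soon after, 22 N at 0.14 rad, over-tightened
Not all that is in view belongs to the job. Several things look just like the post: the one meant starts nearest to the robot's base.

How it is judged:
By the outcome, as a careful person would: the job done as asked, in the order asked, and still so for the second after the job is handed in, with the robot touching nothing.
It also fails if it takes over 72 s, if anything falls off the work surface, if the arm or the gripper's body presses on something with over 40 N, if the wrist force passes 120 N, or if a joint passes its speed limit or range.

## Working session

There is one attempt and no reset: what is moved stays moved. The work goes in short steps, Python scripts to look and compute and a shell command to move; the robot and the scene stay as the last step left them, time stands still between calls to the robot, and variables do not carry over. Pictures are saved under pics/ and viewed, about 8 in all and at most 12, crops included, and the job is handed in when it is done.

```bash
ls; mkdir -p pics; python3 - <<'E'
from workcell import bot
import cv2
for n in("scene","top"):
    cv2.imwrite(f"pics/{n}0.png",cv2.resize(bot.camera(n),(800,600),interpolation=cv2.INTER_CUBIC))
    m=bot.camera_model(n);print(n,m)
print(bot.get_obs(),bot.tip_extent)
E
```

```text
pics
scene {'K': array([[414.051867  ,   0.        , 255.2944353 ],
       [  0.        , 414.051867  , 190.84247635],
       [  0.        ,   0.        ,   1.        ]]), 'k1': -0.12311279266666668, 'T': array([[-0.43746433,  0.68242803, -0.58559111,  1.32531903],
       [ 0.89916049,  0.34038898, -0.27503775,  0.256611  ],
       [ 0.01163529, -0.64685959, -0.76252035,  1.00813813],
       [ 0.        ,  0.        ,  0.        ,  1.        ]])}
top {'K': array([[479.95134595,   0.        , 254.7028568 ],
       [  0.        , 479.95134595, 193.66764296],
       [  0.        ,   0.        ,   1.        ]]), 'k1': -0.11225317219831467, 'T': array([[-0.00553681, -0.98638829,  0.16433951,  0.3223202 ],
       [-0.99993453,  0.00381553, -0.01078778, -0.10008036],
       [ 0.0100139 , -0.16438848, -0.98634484,  1.7069982 ],
       [ 0.        ,  0.        ,  0.        ,  1.        ]])}
{'clock': 0.1, 'joint_pos': array([-1.15496710e+00,  2.41362434e-01,  3.85267775e-03,  1.33522798e+00,
        1.94267233e-05,  1.57078033e+00]), 'joint_vel': array([-0.00034187, -0.00070312,  0.00272793, -0.00143581,  0.00015549,
       -0.00030538]), 'tau': array([ 4.08192818e-04, -3.73138368e+01,  2.53009540e+01,  1.08680935e-02,
       -3.46833005e-06,  3.25777464e-06]), 'eef_pos': array([ 0.20175139, -0.45687179,  0.23848721]), 'tool_rot': array([ 9.78461397e-01,  2.06427596e-01, -1.90860651e-04, -9.51804175e-04]), 'ft_force': array([0.09465946, 0.23391703, 0.37219358]), 'ft_torque': array([ 0.01392031,  0.0364302 , -0.04450909]), 'grip_width': 0.0854497381607974} 0.008
```

View pics/top0.png

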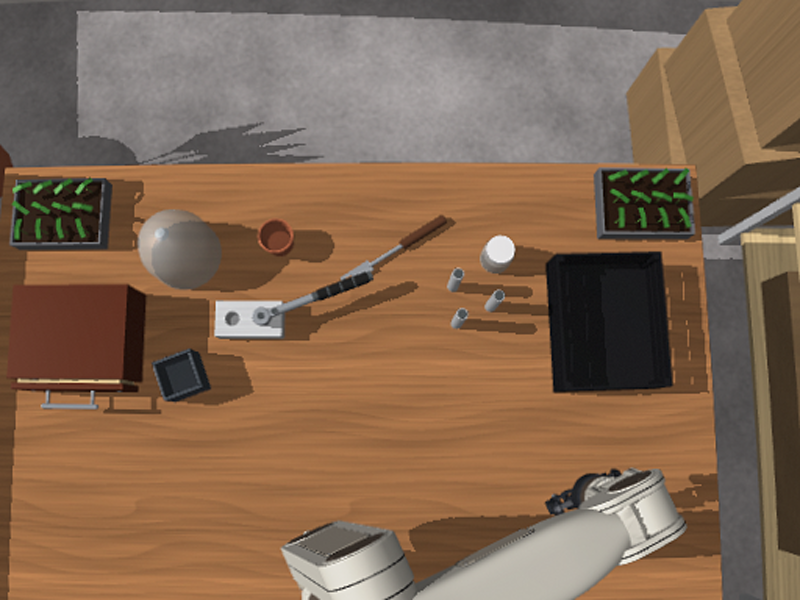

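View pics/scene0.png

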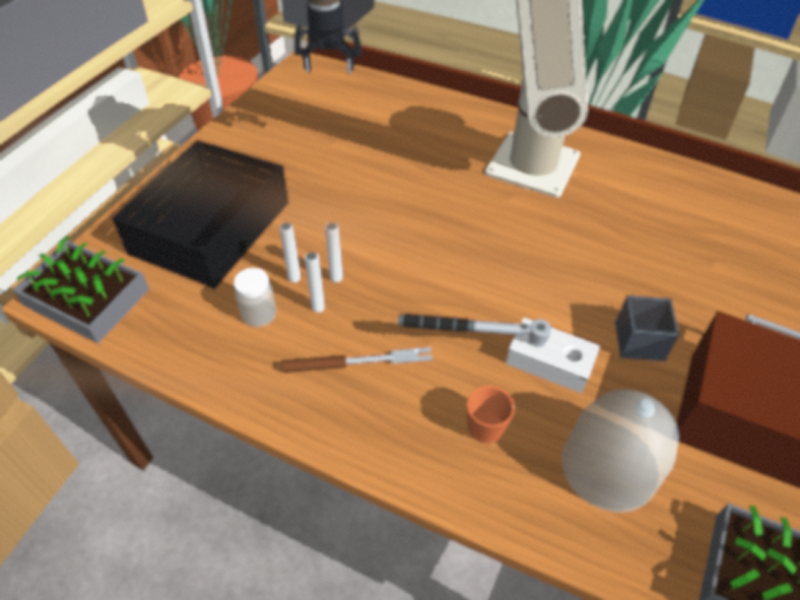

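```bash
cat > h.py <<'E'
from workcell import bot
import numpy as np, cv2
def dist(m): return np.array([m['k1'],0,0,0,0.])
def ray(n,uv):
    m=bot.camera_model(n)
    p=cv2.undistortPoints(np.array([[uv]],float),m['K'],dist(m))[0,0]
    return m['T'][:3,3], m['T'][:3,:3]@np.array([p[0],p[1],1])
def at_z(n,uv,z):
    o,d=ray(n,uv); return o+d*(z-o[2])/d[2]
def proj(n,P):
    m=bot.camera_model(n); Ti=np.linalg.inv(m['T'])
    return cv2.projectPoints(np.array(P,float).reshape(-1,1,3),cv2.Rodrigues(Ti[:3,:3])[0],Ti[:3,3],m['K'],dist(m))[0][:,0]
def crop(n,x,y,w,h,s,img=None):
    img=bot.camera(n) if img is None else img
    return cv2.resize(img[y:y+h,x:x+w],None,fx=s,fy=s,interpolation=cv2.INTER_CUBIC)
E
python3 - <<'E'
from h import *
t=bot.camera("top");s=bot.camera("scene")
a=np.hstack([crop("top",270,165,65,50,6,t),crop("scene",170,135,65,50,6,s)])
b=crop("top",130,165,130,50,6,t); c=crop("scene",250,190,140,65,5.571428,s)
b=b[:,:780];a=a[:,:780];c=c[:,:780]
cv2.imwrite("pics/c1.png",np.vstack([a,b])) ; cv2.imwrite("pics/c2.png",c)
cv2.imwrite("pics/s.png",s);cv2.imwrite("pics/t.png",t)
E
```

```text
(no output)
```

View pics/c1.png

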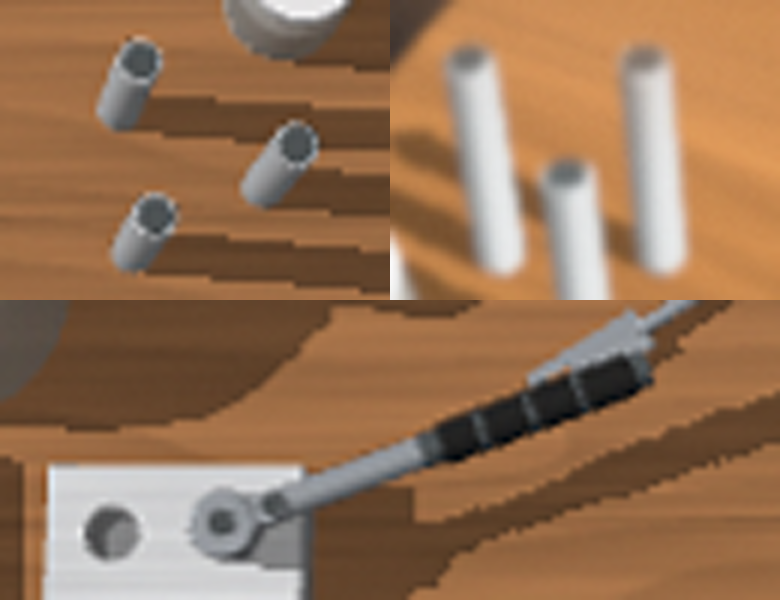

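View pics/c2.png

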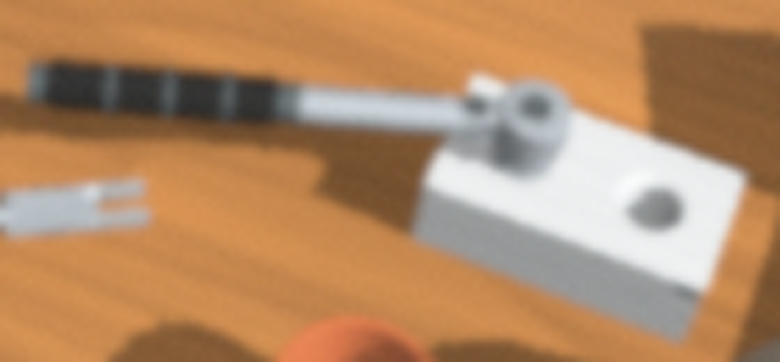

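```bash
python3 - <<'E'
from h import *
T=lambda x,y:(270+(x+.5)/6-.5,165+(y+.5)/6-.5)
B=lambda x,y:(130+(x+.5)/6-.5,165+(y-300+.5)/6-.5)
S=lambda x,y:(170+(x-390+.5)/6-.5,135+(y+.5)/6-.5)
C=lambda x,y:(250+(x+.5)/5.5714-.5,190+(y+.5)/5.5714-.5)
def f(l,a,b,z):
    p=at_z("top",a,z);print(l,"top",p.round(4),np.hypot(*p[:2]).round(3), "scene",at_z("scene",b,z).round(4) if b else "")
f("postR",T(155,215),S(646,60),.15);f("postL",T(297,144),S(470,59),.15);f("postB",T(139,60),S(568,175),.15)
f("postRfoot",T(127,262),S(660,265),0.006)
f("socket",B(111,532),C(655,208),.05)
f("head",B(223,522),C(537,105),.09)
f("pin",B(274,503),C(477,103),.088)
f("capend",B(645,367),C(37,82),.079)
f("grip0",B(432,447),C(285,103),.079)
for n,q in(("c00",B(47,465)),("c01",B(303,466))): f(n,q,None,.05)
f("sc",B(303,466),C(430,187),.05)
f("sc2",B(47,465),C(700,292),.05)
E
```

```text
postR top [ 0.5587 -0.2508  0.15  ] 0.612 scene [ 0.5601 -0.2486  0.15  ]
postL top [ 0.598  -0.3301  0.15  ] 0.683 scene [ 0.5987 -0.3283  0.15  ]
postB top [ 0.6454 -0.2437  0.15  ] 0.69 scene [ 0.6463 -0.2421  0.15  ]
postRfoot top [ 0.5523 -0.2475  0.006 ] 0.605 scene [ 0.5684 -0.246   0.006 ]
socket top [0.5658 0.2552 0.05  ] 0.621 scene [0.5683 0.257  0.05  ]
head top [0.5655 0.1826 0.09  ] 0.594 scene [0.5643 0.1839 0.09  ]
pin top [0.5767 0.154  0.088 ] 0.597 scene [0.5751 0.1556 0.088 ]
capend top [ 0.6567 -0.0573  0.079 ] 0.659 scene [ 0.6561 -0.054   0.079 ]
grip0 top [0.6103 0.065  0.079 ] 0.614 scene [0.6119 0.0657 0.079 ]
c00 top [0.6056 0.2943 0.05  ] 0.673 scene 
c01 top [0.6045 0.1434 0.05  ] 0.621 scene 
sc top [0.6045 0.1434 0.05  ] 0.621 scene [0.6073 0.1474 0.05  ]
sc2 top [0.6056 0.2943 0.05  ] 0.673 scene [0.6084 0.2923 0.05  ]
```

The post nearest the base is the one whose top is at (0.5595, -0.2497). The socket is at about (0.5665, 0.255), the bolt at (0.565, 0.183), and the handle points about 69° clockwise of +x. The two cameras agree to within 2 mm.

```bash
python3 -m jog '[[[0.09,0.05,0.0,0,0,9,70],[0.18,0.104,0.0,0,0,18,70],[0.27,0.156,0,0,0,27,70],[0.358,0.207,0,0,0,36,70],[0.358,0.207,0,0,0,36,70],[0.358,0.207,0,0,0,36,70],[0.358,0.207,0,0,0,36,70],[0.358,0.207,0,0,0,36,70],[0.358,0.207,0,0,0,36,70],[0.358,0.207,0,0,0,36,70]]]'; python3 -m jog '[[[0,0,0,0,0,0,70],[0,0,0,0,0,0,70],[0,0,0,0,0,0,70]]]'
python3 -c "
from h import *
print(bot.get_obs())
cv2.imwrite('pics/d.png',np.hstack([crop('top',255,150,80,80,5),crop('scene',170,80,80,80,5)]))"
```

```text
clock: 1.03
eef_pos: [0.5617, -0.2487, 0.239]
tool_rot: [0.867, 0.499, -0.0, -0.0]
ft_force: [-0.0, -0.8, -0.0]
grip_width: 0.062
clock: 1.28
eef_pos: [0.5596, -0.2501, 0.2386]
tool_rot: [0.867, 0.499, -0.001, -0.001]
ft_force: [-0.2, 0.3, 0.2]
grip_width: 0.0618
{'clock': 1.2833, 'joint_pos': array([-4.20130216e-01,  4.72860192e-01,  3.38809230e-01,  1.43846656e+00,
       -4.18151606e-04,  1.67661218e+00]), 'joint_vel': array([-0.03200999, -0.02174983, -0.01437383, -0.00092297,  0.0005848 ,
        0.00221963]), 'tau': array([ 1.02704633e+00, -4.79552293e+01,  2.58948523e+01, -6.40236097e-02,
        5.41842612e-02,  1.36296294e-03]), 'eef_pos': array([ 0.55958607, -0.25011851,  0.23858814]), 'tool_rot': array([ 8.66611202e-01,  4.98983207e-01, -6.74949125e-04, -5.73400447e-04]), 'ft_force': array([-0.15858869,  0.31857677,  0.24368398]), 'ft_torque': array([-0.01835677,  0.03350089,  0.00411841]), 'grip_width': 0.061763829906439666}
```

View pics/d.png

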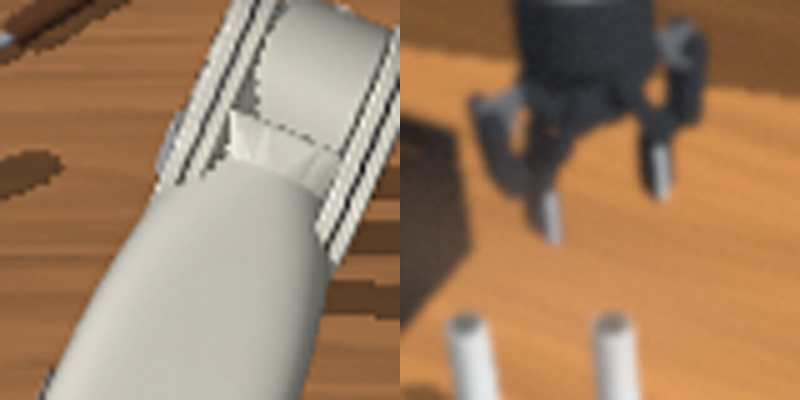

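The open jaws straddle the right-hand post in the scene view: tip midpoint about (605,220), post top (612,325). I'll descend and grip.

```bash
python3 -m jog '[[[0,0,-0.03,0,0,0,70],[0,0,-0.07,0,0,0,70],[0,0,-0.11,0,0,0,70],[0,0,-0.129,0,0,0,70],[0,0,-0.129,0,0,0,70],[0,0,-0.129,0,0,0,70],[0,0,-0.129,0,0,0,255],[0,0,-0.129,0,0,0,255],[0,0,-0.129,0,0,0,255],[0,0,-0.129,0,0,0,255]]]' ;python3 -m jog '[[[0,0,0,0,0,0,255],[0,0,0,0,0,0,255],[0,0,0,0,0,0,255],[0,0,0,0,0,0,255]]]'
```

```text
clock: 2.22
eef_pos: [0.5608, -0.2509, 0.1132]
tool_rot: [0.867, 0.499, 0.001, 0.001]
ft_force: [-1.4, 0.4, 5.9]
grip_width: 0.0246
clock: 2.55
eef_pos: [0.5608, -0.2508, 0.1132]
tool_rot: [0.867, 0.499, 0.001, 0.002]
ft_force: [-2.5, 0.1, 5.6]
grip_width: 0.0245
```

```bash
python3 -m jog '[[[0,0,0.02,0,0,0,255],[0,0,0.05,0,0,0,255],[0,0,0.085,0,0,0,255],[0,0,0.115,0,0,0,255],[0,0,0.13,0,0,0,255],[0,0,0.13,0,0,0,255],[0,0,0.13,0,0,0,255]]]' ;python3 -m jog '[[[0,0.03,0,0,0,0,255],[0,0.07,0,0,0,0,255],[0,0.11,0,0,0,0,255],[0.003,0.15,0,0,0,0,255],[0.003,0.19,0,0,0,0,255],[0.003,0.23,0,0,0,0,255],[0.003,0.27,0,0,0,0,255],[0.005,0.31,0,0,0,0,255],[0.005,0.35,0,0,0,0,255],[0.007,0.39,0,0,0,0,255]]]';python3 -m jog '[[[0,0.035,0,0,0,0,255],[0,0.065,0,0,0,0,255],[0,0.09,0,0,0,0,255],[0,0.106,0,0,0,0,255],[0,0.115,0,0,0,0,255],[0,0.115,0,0,0,0,255],[0,0.115,0,0,0,0,255],[0,0.115,0,0,0,0,255]]]'
python3 -c "
from h import *
print(bot.get_obs()['eef_pos'],bot.get_obs()['joint_pos'])
cv2.imwrite('pics/e.png',np.hstack([crop('top',110,150,80,80,5),crop('scene',320,145,80,80,5)]))"
```

```text
clock: 3.13
eef_pos: [0.5607, -0.2506, 0.2418]
tool_rot: [0.867, 0.499, 0.001, 0.001]
ft_force: [0.1, -0.1, -1.6]
grip_width: 0.0248
clock: 3.97
eef_pos: [0.5652, 0.1412, 0.2379]
tool_rot: [0.867, 0.499, -0.002, -0.001]
ft_force: [1.1, -0.6, -0.7]
grip_width: 0.0248
clock: 4.63
eef_pos: [0.5671, 0.253, 0.24]
tool_rot: [0.867, 0.498, -0.001, 0.0]
ft_force: [0.2, -0.4, -1.5]
grip_width: 0.0247
[0.56706135 0.25298654 0.23998025] [ 4.19949698e-01  4.89250138e-01  3.68387806e-01  1.45095978e+00
 -6.59038089e-04  2.51918629e+00]
```

View pics/e.png

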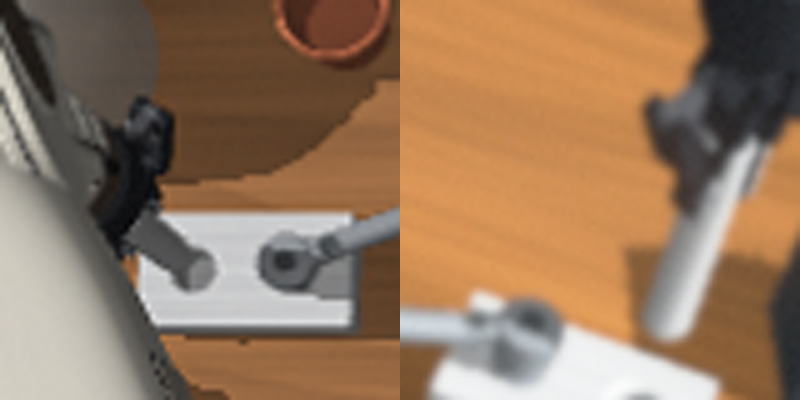

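```bash
python3 - <<'E'
from h import *
P=lambda x,y:(110+(x+.5)/5-.5,150+(y+.5)/5-.5)
S=lambda x,y:(320+(x-400+.5)/5-.5,145+(y+.5)/5-.5)
# foot face centre in both
print("foot top",at_z("top",P(201,270),.127),"scene",at_z("scene",S(669,322),.127))
for z in(.127,.20,.225):
    for n,q in(("top",(110,150)),("scene",(320,145))):
        print(z,n,(proj(n,[.567,.253,z])[0]-q+.5)*5-.5+(np.array([400,0]) if n=="scene" else 0))
print("block near corner etc", proj("scene",[.5665,.255,.05]),proj("top",[.5665,.255,.05]))
E
```

```text
foot top [0.55332514 0.23289208 0.127     ] scene [0.56316122 0.25576237 0.127     ]
0.127 top [171.79748209 249.84823591]
0.127 scene [662.28014415 325.22192132]
0.2 top [147.07865132 232.44072525]
0.2 scene [693.99439519 238.97585255]
0.225 top [138.0793398  226.09930807]
0.225 scene [705.54069581 207.36314987]
block near corner etc [[366.66793202 226.2023269 ]] [[148.15075422 203.06307012]]
```

```bash
python3 - <<'E'
from h import *
a=crop('top',128,180,40,40,10);b=crop('scene',345,160,40,60,10)
def mark(im,n,o,P,c):
    u=(proj(n,P)[0]-o+.5)*10-.5; cv2.drawMarker(im,tuple(int(round(v)) for v in u),c,0,12,1)
for im,n,o in((a,'top',(128,180)),(b,'scene',(345,160))):
    mark(im,n,o,[.567,.253,.127],(0,0,255));mark(im,n,o,[.567,.253,.2],(0,0,255));mark(im,n,o,[.5665,.255,.05],(0,255,0))
a=cv2.copyMakeBorder(a,0,200,0,0,cv2.BORDER_CONSTANT)
cv2.imwrite('pics/f.png',np.hstack([a,b]))
E
```

```text
(no output)
```

View pics/f.png

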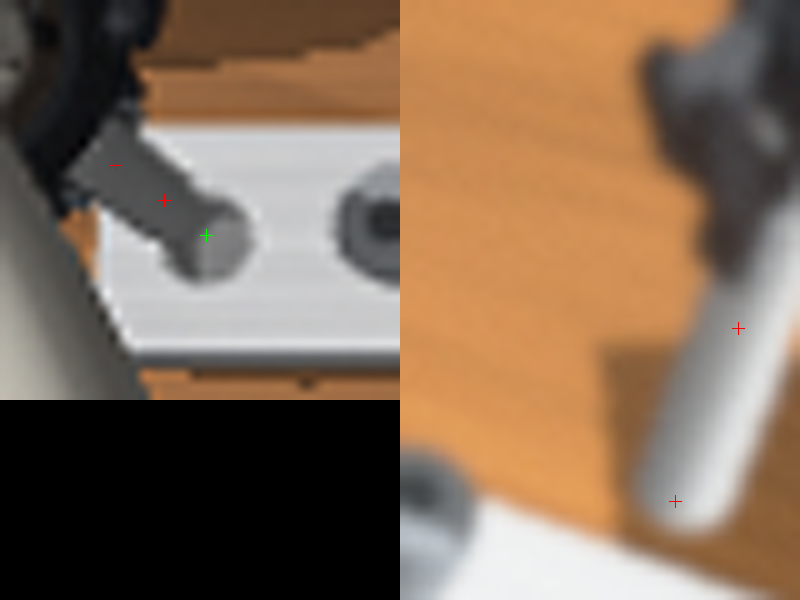

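Within about 2 mm, the post axis lies on the line over the socket: in the top view the post ends at (185,215), overlapping the socket at (205,240). I'll descend with the chamfer and taper taking up the rest.

```bash
python3 -m jog '[[[0.0005,0.0005,-0.025,0,0,0,255],[0.0005,0.0005,-0.05,0,0,0,255],[0.0005,0.0005,-0.067,0,0,0,255],[0.0005,0.0005,-0.067,0,0,0,255],[0.0005,0.0005,-0.067,0,0,0,255]]]' ;python3 -m jog '[[[0,0,-0.006,0,0,0,255],[0,0,-0.012,0,0,0,255],[0,0,-0.018,0,0,0,255],[0,0,-0.018,0,0,0,255]]]'
```

```text
clock: 5.25
eef_pos: [0.5669, 0.2542, 0.1727]
tool_rot: [0.867, 0.498, -0.001, -0.0]
ft_force: [0.1, -0.8, -1.5]
grip_width: 0.0245
clock: 5.58
eef_pos: [0.567, 0.2549, 0.1544]
tool_rot: [0.867, 0.499, -0.001, -0.0]
ft_force: [-0.9, 0.1, -0.5]
grip_width: 0.0247
```

```bash
python3 -m jog '[[[0,0,-0.008,0,0,0,255],[0,0,-0.016,0,0,0,255],[0,0,-0.024,0,0,0,255],[0,0,-0.03,0,0,0,255],[0,0,-0.03,0,0,0,255]]]' ;python3 -m jog '[[[0,0,-0.003,0,0,0,255],[0,0,-0.006,0,0,0,255],[0,0,-0.006,0,0,0,255]]]'
```

```text
clock: 6.0
eef_pos: [0.5662, 0.2546, 0.123]
tool_rot: [0.867, 0.499, -0.002, -0.0]
ft_force: [0.0, -0.8, -0.5]
grip_width: 0.0244
clock: 6.25
eef_pos: [0.5673, 0.255, 0.1188]
tool_rot: [0.867, 0.499, -0.0, -0.0]
ft_force: [-0.5, 0.6, -1.5]
grip_width: 0.0245
```

```bash
python3 -m jog '[[[0,0,-0.002,0,0,0,255],[0,0,-0.004,0,0,0,255],[0,0,-0.004,0,0,0,255]]]'
```

```text
clock: 6.5
eef_pos: [0.5681, 0.2556, 0.1181]
tool_rot: [0.867, 0.499, 0.002, -0.0]
ft_force: [-2.9, 0.3, 8.8]
grip_width: 0.0251
```

Seated: 8.8 N upward at z = 0.118, which is where home should be. Now I'll release and rise.

```bash
python3 -m jog '[[[0,0,0.003,0,0,0,255],[0,0,0.003,0,0,0,120],[0,0,0.003,0,0,0,120],[0,0,0.003,0,0,0,120],[0,0,0.003,0,0,0,120],[0,0,0.003,0,0,0,120]]]'; python3 -m jog '[[[0,0,0.02,0,0,0,120],[0,0,0.05,0,0,0,120],[0,0,0.09,0,0,0,120],[0,0,0.12,0,0,0,120],[0,0,0.12,0,0,0,120]]]'
```

```text
clock: 7.0
eef_pos: [0.5674, 0.255, 0.118]
tool_rot: [0.867, 0.499, -0.0, -0.0]
ft_force: [-0.4, 0.3, 0.9]
grip_width: 0.0455
clock: 7.42
eef_pos: [0.5706, 0.2565, 0.2464]
tool_rot: [0.867, 0.499, 0.007, 0.001]
ft_force: [0.5, 0.7, -0.2]
grip_width: 0.045
```

```bash
python3 -m jog '[[[0.0,-0.03,0,0,0,7,255],[0.02,-0.06,0,0,0,14,255],[0.04,-0.09,0,0,0,21,255],[0.06,-0.12,0,0,0,28,255],[0.08,-0.15,0,0,0,35,255],[0.1,-0.18,0,0,0,42,255],[0.1,-0.21,0,0,0,49,255],[0.1,-0.236,0,0,0,56,255],[0.1,-0.236,0,0,0,63,255],[0.1,-0.236,0,0,0,70,255]]]'; python3 -m jog '[[[0,0,0,0,0,7,255],[0,0,0,0,0,14,255],[0,0,0,0,0,21,255],[0,0,0,0,0,28,255],[0,0,0,0,0,35,255],[0,0,0,0,0,42,255],[0,0,0,0,0,49,255],[0,0,0,0,0,56,255],[0,0,0,0,0,63,255],[0,0,0,0,0,70,255]]]';python3 -m jog '[[[0,0,0,0,0,0,255],[0,0,0,0,0,0,255],[0,0,0,0,0,0,255]]]'
python3 -c "
from h import *
print(bot.get_obs()['joint_pos'])
a=crop('top',120,140,140,80,5);b=crop('scene',240,140,140,100,4)
b=cv2.copyMakeBorder(b[:200*2,:],0,0,0,140,cv2.BORDER_CONSTANT)
cv2.imwrite('pics/g.png',cv2.resize(np.vstack([a,b]),(700*3//4,600)))"
```

```text
clock: 8.25
eef_pos: [0.6675, 0.0165, 0.2374]
tool_rot: [0.423, 0.906, -0.0, -0.0]
ft_force: [-0.7, 1.3, 0.0]
grip_width: 0.0002
clock: 9.08
eef_pos: [0.6674, 0.0191, 0.2377]
tool_rot: [-0.175, 0.985, 0.0, -0.0]
ft_force: [-0.2, 0.4, -0.6]
grip_width: 0.0001
clock: 9.33
eef_pos: [0.6674, 0.0191, 0.238]
tool_rot: [-0.171, 0.985, 0.0, -0.0]
ft_force: [0.8, 0.3, -0.1]
grip_width: 0.0001
[ 2.86058569e-02  5.95300834e-01  5.38447289e-01  1.51433252e+00
  3.12453223e-05 -3.14790001e-01]
```

View pics/g.png

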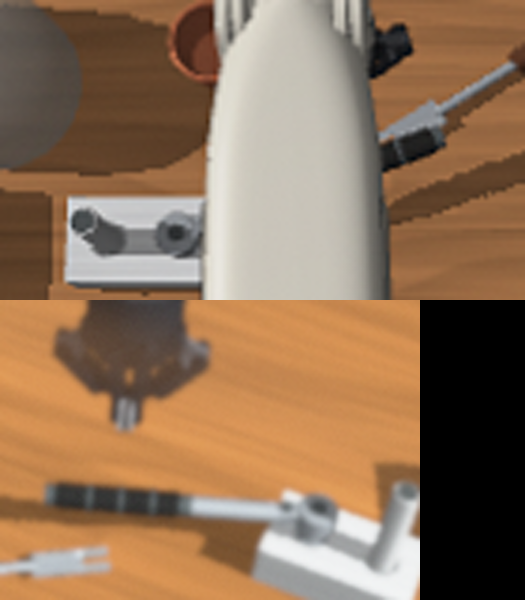

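Post standing in the socket (top view: mouth of the post at (85,220)). The closed fingers are behind the grip, so I'll lower them beside it.

```bash
python3 -m jog '[[[0,0,-0.03,0,0,0,255],[0,0,-0.07,0,0,0,255],[0,0,-0.11,0,0,0,255],[0,0,-0.15,0,0,0,255],[0,0,-0.17,0,0,0,255],[0,0,-0.17,0,0,0,255],[0,0,-0.17,0,0,0,255]]]'; python3 -m jog '[[[-0.004,-0.0015,0,0,0,0,255],[-0.0075,-0.003,0,0,0,0,255],[-0.0075,-0.003,0,0,0,0,255]]]'
python3 -c "
from h import *
b=np.array([.565,.183])
for a in range(0,60,4):
    t=np.radians(-69-a); p=b+.19*np.array([np.cos(t),np.sin(t)])+.024*np.array([-np.sin(t),np.cos(t)]); print(a,p.round(4))"
```

```text
clock: 10.02
eef_pos: [0.6665, 0.0191, 0.0671]
tool_rot: [-0.172, 0.985, 0.0, -0.002]
ft_force: [0.2, -0.1, 0.9]
grip_width: 0.0002
clock: 10.27
eef_pos: [0.6609, 0.0158, 0.0712]
tool_rot: [-0.172, 0.985, -0.0, 0.002]
ft_force: [-0.1, -0.9, -0.2]
grip_width: -0.0002
0 [0.6555 0.0142]
4 [0.6435 0.0083]
8 [0.6311 0.0033]
12 [ 0.6184 -0.0009]
16 [ 0.6055 -0.0042]
20 [ 0.5923 -0.0066]
24 [ 0.579 -0.008]
28 [ 0.5657 -0.0085]
32 [ 0.5523 -0.0081]
36 [ 0.539  -0.0067]
40 [ 0.5258 -0.0045]
44 [ 0.5129 -0.0013]
48 [0.5001 0.0028]
52 [0.4877 0.0078]
56 [0.4757 0.0136]
```

```bash
python3 -m jog '[[[-0.004,-0.0015,0,0,0,0,255],[-0.008,-0.004,0,0,0,-1,255],[-0.012,-0.006,0,0,0,-2,255],[-0.016,-0.0077,0,0,0,-4,255],[-0.016,-0.0077,0,0,0,-4,255]]]'; python3 -m jog '[[[-0.004,-0.0017,0,0,0,-1,255],[-0.008,-0.0034,0,0,0,-2,255],[-0.0124,-0.005,0,0,0,-4,255],[-0.0124,-0.005,0,0,0,-4,255]]]'
```

```text
clock: 10.68
eef_pos: [0.6436, 0.0079, 0.069]
tool_rot: [-0.137, 0.991, -0.0, 0.0]
ft_force: [1.5, 0.4, 0.4]
grip_width: -0.0003
clock: 11.02
eef_pos: [0.6311, 0.0029, 0.0686]
tool_rot: [-0.102, 0.995, -0.0, 0.0]
ft_force: [2.4, -0.2, -0.1]
grip_width: 0.0002
```

```bash
python3 -m jog '[[[-0.004,-0.0015,0,0,0,-1,255],[-0.008,-0.003,0,0,0,-2,255],[-0.0127,-0.0042,0,0,0,-4,255],[-0.0127,-0.0042,0,0,0,-4,255]]]'; python3 -m jog '[[[-0.0032,-0.0008,0,0,0,-1,255],[-0.0064,-0.0016,0,0,0,-2,255],[-0.0064,-0.0016,0,0,0,-2,255]]]'
```

```text
clock: 11.35
eef_pos: [0.6183, -0.0012, 0.0685]
tool_rot: [-0.068, 0.998, -0.0, -0.0]
ft_force: [2.7, -0.0, 1.4]
grip_width: 0.0001
clock: 11.6
eef_pos: [0.6126, -0.0027, 0.0686]
tool_rot: [-0.051, 0.999, -0.0, 0.0]
ft_force: [4.9, -0.5, 0.6]
grip_width: 0.0003
```

```bash
python3 -m jog '[[[-0.003,-0.0008,0,0,0,-1,255],[-0.0066,-0.0016,0,0,0,-2,255],[-0.0066,-0.0016,0,0,0,-2,255]]]'
```

```text
clock: 11.85
eef_pos: [0.6062, -0.0042, 0.0686]
tool_rot: [-0.033, 0.999, -0.0, 0.001]
ft_force: [4.9, -0.4, 0.7]
grip_width: -0.0002
```

```bash
python3 -m jog '[[[-0.003,-0.0006,0,0,0,-1,255],[-0.0066,-0.0012,0,0,0,-2,255],[-0.0066,-0.0012,0,0,0,-2,255]]]'
```

```text
clock: 12.1
eef_pos: [0.5998, -0.0055, 0.0686]
tool_rot: [-0.016, 1.0, -0.0, 0.001]
ft_force: [5.4, 0.0, 0.6]
grip_width: -0.0001
```

```bash
python3 -m jog '[[[-0.003,-0.0005,0,0,0,-1,255],[-0.0066,-0.001,0,0,0,-2,255],[-0.0066,-0.001,0,0,0,-2,255]]]'
```

```text
clock: 12.35
eef_pos: [0.5933, -0.0065, 0.0686]
tool_rot: [0.002, 1.0, -0.0, 0.001]
ft_force: [5.4, -0.3, 0.7]
grip_width: 0.0002
```

```bash
python3 -m jog '[[[-0.003,-0.0003,0,0,0,-1,255],[-0.006,-0.0006,0,0,0,-2,255],[-0.006,-0.0006,0,0,0,-2,255]]]'
```

```text
clock: 12.6
eef_pos: [0.5877, -0.0073, 0.0687]
tool_rot: [0.019, 1.0, -0.001, 0.001]
ft_force: [5.7, -1.4, 0.9]
grip_width: 0.0001
```

```bash
python3 -m jog '[[[-0.003,-0.0003,0,0,0,-1,255],[-0.006,-0.0006,0,0,0,-2,255],[-0.006,-0.0006,0,0,0,-2,255]]]'
```

```text
clock: 12.85
eef_pos: [0.5819, -0.0079, 0.0688]
tool_rot: [0.036, 0.999, -0.0, 0.001]
ft_force: [6.1, -1.4, 0.1]
grip_width: -0.0002
```

```bash
python3 -m jog '[[[-0.003,-0.0001,0,0,0,-1,255],[-0.006,-0.0002,0,0,0,-2,255],[-0.006,-0.0002,0,0,0,-2,255]]]'
```

```text
clock: 13.1
eef_pos: [0.5761, -0.0083, 0.0689]
tool_rot: [0.054, 0.999, -0.001, 0.002]
ft_force: [7.1, -1.9, 0.3]
grip_width: 0.0001
```

```bash
python3 -m jog '[[[-0.003,0,0,0,0,-1,255],[-0.006,0,0,0,0,-2,255],[-0.006,0,0,0,0,-2,255]]]'
```

```text
clock: 13.35
eef_pos: [0.5703, -0.0086, 0.069]
tool_rot: [0.071, 0.997, -0.001, 0.002]
ft_force: [6.4, -2.7, 0.4]
grip_width: -0.0002
```

```bash
python3 -m jog '[[[-0.0025,0,0,0,0,-1,255],[-0.005,0,0,0,0,-1.5,255],[-0.005,0,0,0,0,-1.5,255]]]'
```

```text
clock: 13.6
eef_pos: [0.5657, -0.0087, 0.0691]
tool_rot: [0.084, 0.996, -0.001, 0.002]
ft_force: [7.1, -3.2, 0.6]
grip_width: -0.0002
```

```bash
python3 -m jog '[[[-0.0025,0,0,0,0,-1,255],[-0.005,0.0002,0,0,0,-1.5,255],[-0.005,0.0002,0,0,0,-1.5,255]]]'
```

```text
clock: 13.85
eef_pos: [0.5608, -0.0086, 0.0691]
tool_rot: [0.097, 0.995, -0.001, 0.002]
ft_force: [7.4, -2.7, 0.8]
grip_width: -0.0003
```

```bash
python3 -m jog '[[[-0.0025,0.0002,0,0,0,-1,255],[-0.005,0.0004,0,0,0,-1.5,255],[-0.005,0.0004,0,0,0,-1.5,255]]]'
```

```text
clock: 14.1
eef_pos: [0.556, -0.0084, 0.0692]
tool_rot: [0.111, 0.994, -0.001, 0.003]
ft_force: [8.6, -3.6, 1.2]
grip_width: -0.0002
```

```bash
python3 -m jog '[[[-0.0025,0.0003,0,0,0,-1,255],[-0.004,0.0005,0,0,0,-1.3,255],[-0.004,0.0005,0,0,0,-1.3,255]]]'
```

```text
clock: 14.35
eef_pos: [0.5522, -0.0082, 0.0693]
tool_rot: [0.122, 0.993, -0.001, 0.003]
ft_force: [7.4, -5.1, -0.3]
grip_width: 0.0004
```

```bash
python3 -m jog '[[[-0.0025,0.0003,0,0,0,-1,255],[-0.004,0.0005,0,0,0,-1.3,255],[-0.004,0.0005,0,0,0,-1.3,255]]]'
```

```text
clock: 14.6
eef_pos: [0.5483, -0.0079, 0.0693]
tool_rot: [0.133, 0.991, -0.002, 0.003]
ft_force: [8.1, -4.9, 0.9]
grip_width: 0.0002
```

```bash
python3 -m jog '[[[-0.0025,0.0004,0,0,0,-1,255],[-0.004,0.0007,0,0,0,-1.3,255],[-0.004,0.0007,0,0,0,-1.3,255]]]'
```

```text
clock: 14.85
eef_pos: [0.5444, -0.0074, 0.0693]
tool_rot: [0.144, 0.989, -0.002, 0.003]
ft_force: [8.7, -6.2, -0.1]
grip_width: -0.0002
```

```bash
python3 -m jog '[[[-0.0025,0.0004,0,0,0,-1,255],[-0.004,0.0007,0,0,0,-1.3,255],[-0.004,0.0007,0,0,0,-1.3,255]]]'
```

```text
clock: 15.1
eef_pos: [0.5405, -0.007, 0.0693]
tool_rot: [0.156, 0.988, -0.002, 0.003]
ft_force: [7.4, -7.0, -0.3]
grip_width: 0.0
```

```bash
python3 -m jog '[[[-0.002,-0.001,0,0,0,-1,255],[-0.004,-0.001,0,0,0,-1.3,255],[-0.004,-0.001,0,0,0,-1.3,255]]]'
```

```text
clock: 15.35
eef_pos: [0.537, -0.0068, 0.0695]
tool_rot: [0.167, 0.986, -0.001, 0.004]
ft_force: [9.1, -2.5, -0.8]
grip_width: 0.0003
```

```bash
python3 -m jog '[[[-0.002,0,0,0,0,-1,255],[-0.004,0,0,0,0,-1.3,255],[-0.004,0.0,0,0,0,-1.3,255]]]'
```

```text
clock: 15.6
eef_pos: [0.5333, -0.0064, 0.0696]
tool_rot: [0.178, 0.984, -0.0, 0.004]
ft_force: [9.5, -1.9, 0.2]
grip_width: -0.0001
```

```bash
python3 -m jog '[[[-0.0015,0.0002,0,0,0,-0.5,255],[-0.003,0.0004,0,0,0,-1,255],[-0.003,0.0004,0,0,0,-1,255]]]'
```

```text
clock: 15.85
eef_pos: [0.5305, -0.0059, 0.0697]
tool_rot: [0.186, 0.982, -0.0, 0.004]
ft_force: [9.7, -3.3, -0.8]
grip_width: -0.0001
```

```bash
python3 -m jog '[[[-0.0015,0.0002,0,0,0,-0.5,255],[-0.003,0.0004,0,0,0,-1,255],[-0.003,0.0004,0,0,0,-1,255]]]'
```

```text
clock: 16.1
eef_pos: [0.5276, -0.0054, 0.0697]
tool_rot: [0.195, 0.981, 0.0, 0.004]
ft_force: [9.3, -1.2, -0.5]
grip_width: -0.0001
```

```bash
python3 -m jog '[[[-0.0015,0.0002,0,0,0,-0.5,255],[-0.003,0.0005,0,0,0,-1,255],[-0.003,0.0005,0,0,0,-1,255]]]'
```

```text
clock: 16.35
eef_pos: [0.5242, -0.0048, 0.0696]
tool_rot: [0.203, 0.979, 0.0, 0.003]
ft_force: [8.9, -1.9, -0.7]
grip_width: 0.0001
```

```bash
python3 -m jog '[[[-0.0015,0.0003,0,0,0,-0.5,255],[-0.003,0.0006,0,0,0,-1,255],[-0.003,0.0006,0,0,0,-1,255]]]'
```

```text
clock: 16.6
eef_pos: [0.5199, -0.0038, 0.0692]
tool_rot: [0.212, 0.977, 0.0, 0.002]
ft_force: [6.7, -0.7, 0.0]
grip_width: 0.0001
```

Force has turned down from 10 to 6.7 N, so the hinge is giving way. I'll follow it in small steps.

```bash
python3 -m jog '[[[-0.0015,0.0003,0,0,0,-0.5,255],[-0.003,0.0006,0,0,0,-1,255],[-0.003,0.0006,0,0,0,-1,255]]]'
```

```text
clock: 16.85
eef_pos: [0.5172, -0.0032, 0.0692]
tool_rot: [0.22, 0.975, 0.0, 0.002]
ft_force: [8.1, -0.3, 0.2]
grip_width: -0.0002
```

```bash
python3 -c "
from h import *
print(bot.get_obs()['ft_force'],bot.get_obs()['eef_pos'])
s=bot.camera('scene');t=bot.camera('top');cv2.imwrite('pics/s2.png',s);cv2.imwrite('pics/t2.png',t)
print(bot.get_obs()['ft_force'])
cv2.imwrite('pics/i.png',crop('scene',255,170,100,75,8,s))"
```

```text
[ 8.11470411 -0.26893545  0.23212205] [ 0.51722842 -0.00318332  0.06921768]
[ 7.34728038 -0.24781658  0.65100659]
```

View pics/i.png

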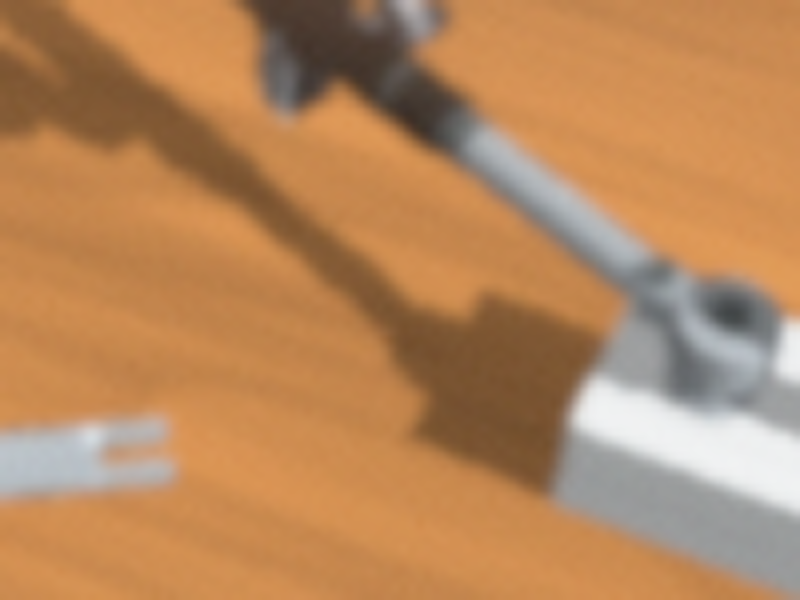

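```bash
python3 -c "
from h import *
s=cv2.imread('pics/s2.png');t=cv2.imread('pics/t2.png')
a=crop('scene',305,180,50,40,16,s)[:600]; 
b=crop('top',145,185,50,40,16,t)
cv2.imwrite('pics/j.png',cv2.resize(np.hstack([a[:600],b[:600]]),(800,300))[:, :] if 0 else np.vstack([crop('scene',300,180,66,25*1+0,12,s)[:300],crop('top',140,190,66,25,12,t)[:300]]))"
```

```text
(no output)
```

View pics/j.png

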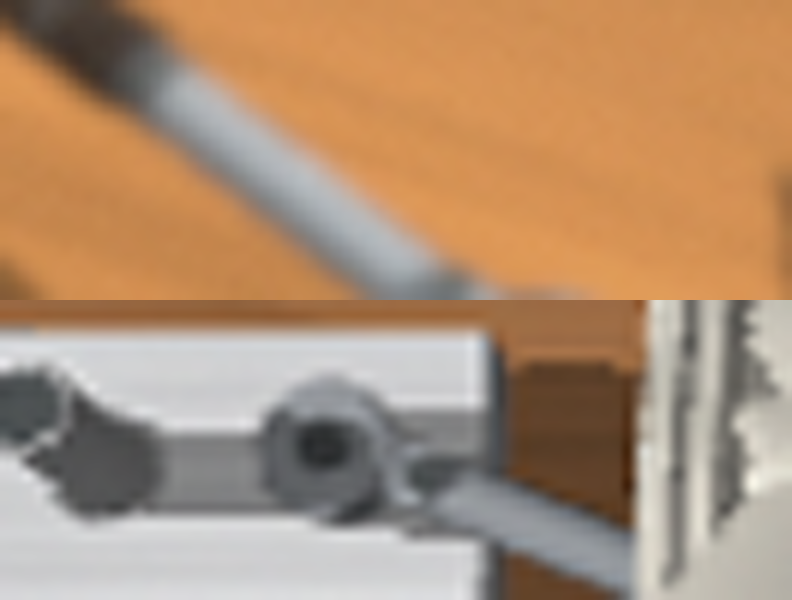

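```bash
python3 - <<'E'
from h import *
T=lambda x,y,z:at_z("top",(140+(x+.5)/12-.5,190+(y-300+.5)/12-.5),z)
S=lambda x,y,z:at_z("scene",(300+(x+.5)/12-.5,180+(y+.5)/12-.5),z)
S8=lambda x,y,z:at_z("scene",(255+(x+.5)/8-.5,170+(y+.5)/8-.5),z)
ang=lambda a,b:np.degrees(np.arctan2(*(b-a)[[1,0]]))
h=T(323,445,.09);p=T(437,470,.088);a=T(500,514,.079);b=T(600,553,.079)
print("top",h,p,"head",ang(h,p),np.linalg.norm(p-h),"tube",ang(a,b),"pin->b",ang(p,b))
h=S8(735,305,.09);p=S8(660,272,.088);a=S(400,245,.079);b=S(180,95,.079)
print("scene",h,p,"head",ang(h,p),np.linalg.norm(p-h),"tube",ang(a,b),ang(p,b))
E
```

```text
top [0.56536756 0.18358622 0.09      ] [0.55836848 0.15116507 0.088     ] head -102.1820701380042 0.0332282672808034 tube -111.43517987190285 pin->b -116.4475371984427
scene [0.56113662 0.18430779 0.09      ] [0.55713076 0.15509682 0.088     ] head -97.80856097890883 0.02955211078990229 tube -107.9812508151764 -113.8236121672388
```

The images show the hinge broken: head at about -100°, handle tube at about -110°. The dip and rise in force fit it just touching the stop, well below 12 N. I'll stop here and back away.

```bash
python3 -m jog '[[[0.003,-0.001,0,0,0,0,255],[0.007,-0.002,0,0,0,0,255],[0.012,-0.004,0,0,0,0,255],[0.022,-0.007,0,0,0,0,255],[0.032,-0.01,0,0,0,0,255],[0.04,-0.013,0,0,0,0,255],[0.04,-0.013,0,0,0,0,255],[0.04,-0.013,0,0,0,0,255]]]'; python3 -m jog '[[[0,0,0.04,0,0,0,255],[0,0,0.08,0,0,0,255],[0,0,0.12,0,0,0,255],[0,0,0.16,0,0,0,255],[0,0,0.17,0,0,0,255],[0,0,0.17,0,0,0,255]]]'; python3 -m jog '[[[0,-0.03,0,0,0,0,255],[0,-0.07,0,0,0,0,255],[0,-0.11,0,0,0,0,255],[0,-0.15,0,0,0,0,255],[0,-0.19,0,0,0,0,255],[0,-0.23,0,0,0,0,255],[0,-0.25,0,0,0,0,255],[0,-0.25,0,0,0,0,255],[0,-0.25,0,0,0,0,255]]]'
python3 -c "
from h import *
s=bot.camera('scene');t=bot.camera('top')
cv2.imwrite('pics/k.png',np.vstack([crop('top',125,165,133,50,6,t)[:300,:798],crop('scene',250,170,133,50,6,s)]))"
```

```text
clock: 17.62
eef_pos: [0.5539, -0.0163, 0.0675]
tool_rot: [0.221, 0.975, -0.0, -0.001]
ft_force: [0.1, -0.4, -0.9]
grip_width: -0.0004
clock: 18.12
eef_pos: [0.5562, -0.016, 0.2427]
tool_rot: [0.22, 0.975, 0.001, 0.004]
ft_force: [0.0, 0.5, -0.8]
grip_width: 0.0002
clock: 18.87
eef_pos: [0.553, -0.2667, 0.2356]
tool_rot: [0.222, 0.975, 0.001, -0.002]
ft_force: [-0.7, -0.0, -0.6]
grip_width: 0.0001
```

View pics/k.png

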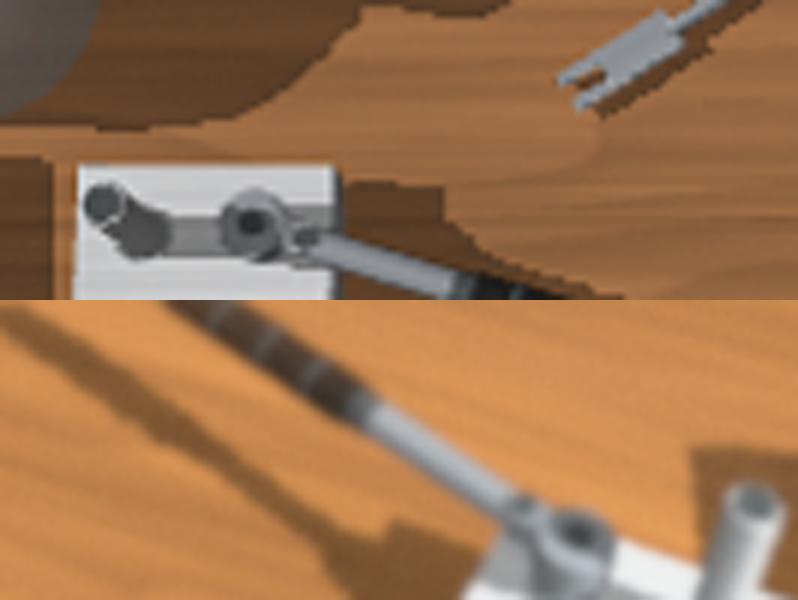

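```bash
python3 - <<'E'
from h import *
T=lambda x,y,z:at_z("top",(125+(x+.5)/6-.5,165+(y+.5)/6-.5),z)
Tp=lambda x,y:(125+(x+.5)/6-.5,165+(y+.5)/6-.5)
Sp=lambda x,y:(250+(x+.5)/6-.5,170+(y-300+.5)/6-.5)
S=lambda x,y,z:at_z("scene",Sp(x,y),z)
ang=lambda a,b:np.degrees(np.arctan2(*(b-a)[[1,0]]))
h=T(252,222,.09);p=T(306,238,.088);b=T(460,285,.079)
print("top",ang(h,p),ang(h,b),ang(p,b))
h=S(580,534,.09);p=S(522,507,.088);b=S(368,408,.079)
print("scene",ang(h,p),ang(h,b),ang(p,b))
for z in(.145,.155,.165): print(z,T(104,204,z)[:2],S(757,502,z)[:2])
E
```

```text
top -106.32293524177473 -106.55285379466126 -106.63379481281567
scene -99.17890725728357 -107.470949364435 -110.10999721170477
0.145 [0.56753552 0.25590639] [0.55653537 0.25628022]
0.155 [0.56596564 0.25362734] [0.56544221 0.25628405]
0.165 [0.56439576 0.25134829] [0.57434905 0.25628788]
```

```bash
python3 -c "
from h import *
print(bot.job_done())"
```

```text
the job is handed in; nothing more can be done
None
```

The post is standing in the clamp's socket and released. The clamp bolt is tightened until the wrench's hinge broke over, and the handle has been let go. I handed the job in at about 19 s on the robot's clock, with the arm clear of everything.

- **Post:** I picked the one nearest the base and lowered it until it met firm resistance (8.8 N) at the expected height. Afterwards the two cameras agreed that its top is about 155 mm above the bench, which is where it should be when fully home.
- **Bolt:** I pushed the grip clockwise with closed fingers. The force rose to about 10 N, dropped to 6.7 N, then read 7 to 8 N when I stopped. That last rise suggests the hinge was at or just past its stop. The highest force at any point was about 10 N, well below the over-tightening level.
- **Spring-back:** After letting go, the top camera shows the head at -106° and the handle at -107°, so they are in line. The handle came back about 5° (0.085 rad), which matches the hinge's travel.

Two checks did not agree cleanly:
- **Head angle:** The scene camera put the head at -99°, against -106° from the top camera. I trusted the top camera because its head, pin and tube angles agree with each other.
- **Force drop:** I never saw the force fall all the way to 3 N. My steps may have been too coarse, or the readings too noisy, to catch it.

I saw no sign that anything else on the bench had moved, but I did not check each object's position at the end.

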